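# Show which tumbler goes in the empty place

## Task

One short tumbler on the stone drying slab is still missing from the row of short tumblers on the low shelf. Show me what goes where: with the fingers pointing down, point at that tumbler from just above the middle of it and keep still there for two seconds, then point at the empty place in the row, over its middle with the fingertips dipped below the tops of the glasses, and keep still for two seconds, then lift the hand well clear. Touch nothing, and point at nothing else.

Things in the scene. Friction and masses are not known exactly. Their poses are not given: they have to be found in the camera images.
- tumbler: the short tumbler to point at first: clear glass, standing mouth down on the drying slab, 86 mm tall, 76 mm across the rim (at the bottom) and 64 mm across its closed base (at the top). Origin: centre of its underside, z up; its top is 86 mm above
- free_place: the empty place in the row, to point at second: the one of the shelf's four square black liner tiles (about 100 mm square) with no tumbler on it. Origin: centre of the tile's upper face, where a tumbler would stand, z up; it may be at either end of the row or within it
- row0: a short tumbler of the row on the shelf, the same make as the one on the slab: 86 mm tall, 76 mm across, mouth down. Origin: centre of its underside
- row1: another one of the row, the same
- row2: another one of the row, the same
- tall_glass: tall clear tumbler, mouth down on the drying slab, 145 mm tall, 70 mm across: leave alone. Origin: centre of its underside
- mug: white mug, upright on the drying slab, 92 mm tall, 80 mm across, with a handle on its own +y side: leave alone. Origin: centre of its underside
- bowl: small white bowl, upside down on the drying slab, 50 mm tall, 102 mm across: leave alone. Origin: centre of its underside
- shelf: low counter shelf, fixed: live-edge board 190 mm deep (own x), 440 mm long (own y), 30 mm thick, on black iron brackets, a stack of white square plates beneath. Origin: on the counter under its centre. Four liner tiles lie in a row along its own y, 105 mm apart, their upper faces 122 mm above the counter; three carry tumblers, whose tops are 208 mm above the counter
- slab: grey stone drying slab, fixed, 300 mm (own x) by 260 mm by 9 mm thick, on the counter. Origin: centre of its underside. The tumbler, the tall glass, the mug and the bowl stand on it about 120 mm apart; shelf and slab stand side by side, either one on the left
There are look-alikes about, which are no part of the job. Leave any red look-alike of the row1 alone.

How it is judged:
On the way, in this order (a step that is already met when the one before it is completed fails the run):
1. The tool points down at the short tumbler on the slab for 1.5 s: the TCP within 22 mm of its axis and less than 75 mm above its top, without contact (horizontal distance between the grasp point and tumbler below 0.022 m and z of the grasp point in the frame of tumbler between 0.086 and 0.161 m and angle between the grasp point's own z axis and vertical above 2.5 rad), for 1.5 s.
2. The tool points down at the empty place for 1.5 s: the TCP within 25 mm of its middle and less than 108 mm above the liner (fingertips about level with or below the tops of the row), without contact (horizontal distance between the grasp point and free_place below 0.025 m and z of the grasp point in the frame of free_place between 0 and 0.108 m and angle between the grasp point's own z axis and vertical above 2.5 rad), for 1.5 s.
At the end, for the whole second after the job is handed in: After both pointings the TCP is more than 140 mm from the empty place and more than 110 mm above its level, and every glass, the mug and the bowl stand at rest, upright (within 0.05 rad) and within 6 mm of where they began (distance between the grasp point and free_place above 0.14 m and z of the grasp point in the frame of free_place above 0.11 m and distance of each of tumbler, row0, row1, row2, tall_glass, mug, bowl from where it was at the start of the episode below 0.006 m and linear speed of each of tumbler, row0, row1, row2, tall_glass, mug, bowl below 0.02 m/s and angle between each of tumbler, row0, row1, row2, tall_glass, mug, bowl's own z axis and vertical below 0.05 rad); the robot touches nothing.
It fails at once if The robot touches something (more than 0.3 N) (contact force between any of the fingers, the arm and anything else above 0.3 N).
It fails at once if A glass, the mug or the bowl is shifted by more than 6 mm (distance of any of tumbler, row0, row1, row2, tall_glass, mug, bowl from where it was at the start of the episode above 0.006 m).
It fails at once if The tool points at another piece: the TCP within 15 mm of its axis and less than 40 mm above its top ((horizontal distance between the grasp point and row0 below 0.015 m and z of the grasp point in the frame of row0 below 0.126 m) or (horizontal distance between the grasp point and row1 below 0.015 m and z of the grasp point in the frame of row1 below 0.126 m) or (horizontal distance between the grasp point and row2 below 0.015 m and z of the grasp point in the frame of row2 below 0.126 m) or (horizontal distance between the grasp point and tall_glass below 0.015 m and z of the grasp point in the frame of tall_glass below 0.185 m) or (horizontal distance between the grasp point and mug below 0.015 m and z of the grasp point in the frame of mug below 0.132 m) or (horizontal distance between the grasp point and bowl below 0.015 m and z of the grasp point in the frame of bowl below 0.09 m)).
It also fails if it takes over 48 s, if anything falls off the work surface, if the arm or the gripper's body presses on something with over 40 N, if the wrist force passes 120 N, or if a joint passes its speed limit or range.

## Robot

A 6-joint arm with a two-finger parallel gripper is mounted at the origin on the work surface. World frame = base frame: x ahead of the robot, y to its left, z up, the work surface at z = 0. Lengths are in m, angles in rad, forces in N, time in s.
With the tool pointing down it reaches from about 0.35 to 0.875 m from the base axis. Payload 4.2 kg.
Tool frame: the origin (TCP) lies between the finger pads, 19 mm behind the fingertips; this is the grasp point; z points along the fingers, y is the line along which they close (so a half turn about z gives the same grasp; the last joint's range is limited). The gripper opens to 85 mm and grips with 20 to 120 N. Pads are 22 mm wide; open, the fingers measure 114 mm over their backs; the gripper's body (76 mm by 85 mm) begins 54 mm behind the grasp point. The pads swing forward as they close: fully open they stand 13 mm farther back than shut.
Start: joints at [1.454, 0.385, 0.008, 0, -1.194, -0.259], TCP at [0.229, 0.581, 0.25] pointing down, gripper open.
Joint ranges: [-3.14, 3.14], [-1.21, 2.06], [-1.07, 1.41], [-3.16, 2.05], [-2.99, -0.16], [-3.1, 3.1]. Speed limits (rad/s): [2.79, 2.79, 3.14, 3.14, 3.14, 3.14].

## Interface

Orientations are given as a unit quaternion [x, y, z, w].
In Python, from cell import get_state, capture, hand_in, boxes_of gives the robot as it stands.
- The arm moves only by the tool arm_command, never from a script. Its argument "increments" is text: rows parted by semicolons, each of 7 numbers parted by spaces: the shift along the tool's x, y, z in m, then the turn, a rotation vector about the tool's x, y, z in rad, then the opening, from 0 (shut) to 1 (fully open). In form: x y z wx wy wz gripper; .... A call has 1 to 12 rows; each row is the pose to reach, as a shift and turn from the pose commanded when the call began, along the tool's axes at that moment; what a row does not reach only later rows make up. A row lasts 1/10 s, in which the tool goes at most 50 mm and 8.59 degrees, less where a joint would pass 70% of its speed; a pose out of reach is approached as far as the arm can. A call with a gripper value outside its range is refused whole. The fingers move at their own pace and stop on an object; "force" is the grip in N (left out, the last holds). Time passes only in rows, so rows that repeat a pose let the fingers close. It gives the time, the measured TCP pose, the force, the opening and the grip force at its end, in the units of the state.
- get_state(): the state, without advancing time (a new reading comes with each control period).
- capture(name): name is "scene" or "side" or "wrist"; returns a dict with "image" (400x640x3 uint8, red, green, blue), "camera_matrix" (3x3 intrinsics, pixels), "k1" (the pictures are not rectified: a ray, as slopes to the right and down, at radius r is drawn at 1 + k1 r^2 times it, then the intrinsics apply), "view" (4x4, takes a point from world to camera coordinates). Camera axes: x right, y down, z forward; pixel columns grow to the right and rows downward; lengths in m; the calibration is good to about 2 mm. A picture is of the moment at which its call begins. There is no depth.
- hand_in(): hands the job in; it is judged then, once.
Trained networks look in the newest picture that a camera, given by its name, has taken for a name from the list of things; names that differ only in an ending like _2 or _b are one class to them, and where a whole thing is asked for, a point or a joint stands for the part that bears it (a point fixed in the world has none). Each returns a list of dicts, best first, with "confidence" (0 to 1); they miss things now and then, are a little off and sometimes report something else, mostly with a low value. They report only what shows in the picture. A call takes as long as a camera call. They do not tell look-alikes from the thing itself.
- boxes_of(camera, query): "position" ([x, y, z] in m, in the coordinates of the camera as it stood for that picture, good to about 4 mm: the middle of the surface that is visible of it).
The state is a dict: "time_s": time; "joint_pos": joint angles; "qvel": joint speeds; "tau": joint torques, N m; "tool_pos": TCP position; "tool_rot": TCP orientation; "force": force on the tool from outside, world axes, zero at the start; "torque": the same for the moment, N m; "grip_width": finger opening in m; "grip_force": force on a finger pad.
Only numpy, scipy, OpenCV 4.12 (cv2) and the standard library are available. Lean on these libraries where they do the work, as an engineer would, in place of code of your own. Each camera call takes 0.05 s, during which the arm holds its last target. There are 200 camera calls.

## Working session

There is one attempt and no reset: what is moved stays moved. The work goes in short steps, Python scripts to look and compute and a tool call to move; the robot and the scene stay as the last step left them, time stands still between calls to the robot, and variables do not carry over. Pictures are saved under pics/ and viewed, at most 10 in all, crops included, and the job is handed in when it is done.

Besides the shell and the picture viewer there is one more tool, called after ">>>" by a JSON object that holds its "api" and its "payload", one argument or row to a line. arm_command: Moves the arm, as the interface text tells. Its arguments: {"type":"object","properties":{"increments":{"type":"string"},"force":{"type":"number"}},"required":["increments"]}

```bash
mkdir -p pics
cat > h.py <<'E'
import numpy as np,cv2
from cell import get_state,capture,hand_in,boxes_of
def proj(c,P):
    V=np.array(c["view"]);p=V[:3,:3]@np.array(P)+V[:3,3];s=p[:2]/p[2];s=s*(1+c["k1"]*(s@s))
    K=np.array(c["camera_matrix"]);return K[:2,:2]@s+K[:2,2]
def world(c,p):
    return np.linalg.inv(np.array(c["view"]))@np.r_[p,1]
E
python3 - <<'E'
from h import *
for n in("scene","side"):
    c=capture(n);cv2.imwrite(f"pics/{n}0.png",c["image"][:,:,::-1])
    print(n,"cam at",np.linalg.inv(c["view"])[:3,3].round(3))
    for q in("tumbler","row0","free_place","tall_glass","mug","bowl","shelf","slab"):
        for b in boxes_of(n,q):
            w=world(c,b["position"])[:3];print(q,round(b["confidence"],2),w.round(3),proj(c,w).round())
s=get_state();print(s["time_s"],s["tool_pos"],s["tool_rot"])
E
```

```text
scene cam at [0.699 0.703 0.883]
tumbler 0.58 [0.611 0.291 0.092] [322. 292.]
row0 0.91 [ 0.535 -0.067  0.186] [326. 154.]
row0 0.78 [ 0.559 -0.172  0.194] [311. 128.]
row0 0.66 [ 0.575 -0.283  0.192] [300. 107.]
row0 0.63 [ 0.758 -0.331  0.057] [245. 139.]
free_place 0.5 [ 0.608 -0.402  0.125] [286. 105.]
tall_glass 0.89 [0.475 0.311 0.115] [384. 286.]
tall_glass 0.18 [ 0.534 -0.067  0.185] [327. 154.]
mug 0.81 [0.45  0.154 0.071] [373. 239.]
bowl 0.57 [0.593 0.155 0.047] [319. 253.]
slab 0.81 [0.522 0.256 0.011] [354. 290.]
slab 0.38 [0.607 0.294 0.091] [324. 294.]
side cam at [ 0.37  -0.777  0.905]
tumbler 0.83 [0.6   0.248 0.073] [294. 147.]
row0 0.9 [ 0.556 -0.325  0.197] [341. 274.]
row0 0.86 [ 0.746 -0.375  0.077] [425. 302.]
row0 0.64 [ 0.541 -0.214  0.189] [318. 237.]
row0 0.62 [ 0.525 -0.115  0.187] [299. 207.]
free_place 0.6 [ 0.576 -0.4    0.124] [360. 322.]
tall_glass 0.77 [0.463 0.271 0.114] [248. 140.]
mug 0.79 [0.448 0.14  0.068] [252. 180.]
bowl 0.91 [0.591 0.123 0.052] [302. 178.]
slab 0.91 [0.514 0.206 0.012] [271. 175.]
0.9 [0.22935261 0.58136712 0.25004096] [ 9.82397696e-01 -1.86801412e-01 -7.00480994e-06 -7.59431806e-06]
```

View pics/scene0.png

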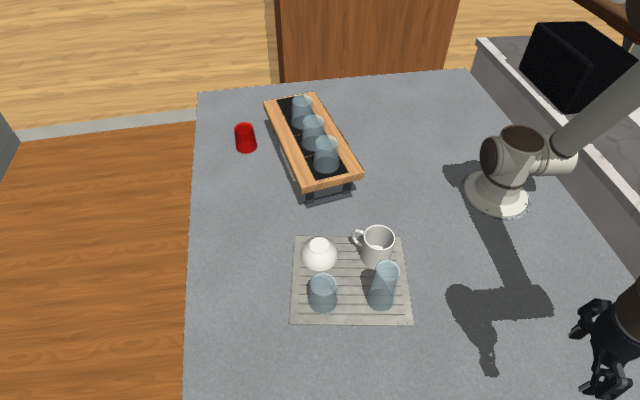

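View pics/side0.png

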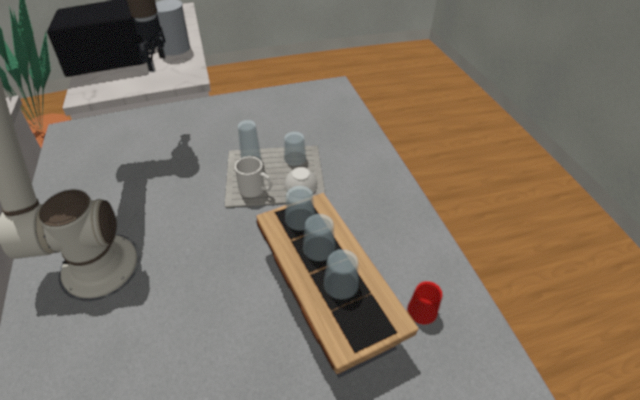

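The side view shows the red look-alike at (425,302). The row tumblers are at (299,207), (318,237) and (341,274), and the black tile at (360,322) is empty, at the far end. 

Candidates for the tumbler in the scene view:
- Short glass on the slab at (322,292)
- Tall glass at (384,286)
- Row glasses at (326,154), (311,128) and (300,107)
- Red one at (245,139)

I choose (322,292), since it is short, clear and on the slab. Next I'll check it in an overlay crop.

```bash
cat > ov.py <<'E'
from h import *
T=np.array([.607,.270]);S=np.array([.558,-.247]);d=np.array([.175,-1.]);
def draw(T,S,d,name):
    d=d/np.linalg.norm(d);n=np.array([-d[1],d[0]]);out=[]
    a=np.linspace(0,2*np.pi,60)
    for cn,bx in(("scene",[(255,80,120,110),(280,225,120,110)]),("side",[(250,180,200,190),(220,110,110,100)])):
        c=capture(cn);k=6;im=cv2.resize(c["image"][:,:,::-1],None,fx=k,fy=k,interpolation=cv2.INTER_CUBIC)
        def poly(pts,col): cv2.polylines(im,[np.array([(proj(c,p)+.5)*k for p in pts]).round().astype(np.int32)],True,col,2)
        def circ(C,r,z,col): poly([(C[0]+r*np.cos(t),C[1]+r*np.sin(t),z) for t in a],col)
        def rect(C,w,l,z,col): poly([(*(C+n*i*w/2+d*j*l/2),z) for i,j in((1,1),(1,-1),(-1,-1),(-1,1))],col)
        circ(T,.038,.009,(0,0,255));circ(T,.032,.095,(0,255,0))
        rect(S,.19,.44,.12,(255,0,255))
        for i in range(4):
            C=S+d*.105*(i-1.5)
            rect(C,.1,.1,.122,(0,255,255))
            if i<3: circ(C,.038,.122,(0,0,255));circ(C,.032,.208,(0,255,0))
        for x,y,w,h in bx: out.append(cv2.resize(im[y*k:(y+h)*k,x*k:(x+w)*k],(400,300)))
    cv2.imwrite(name,np.vstack([np.hstack(out[:2]),np.hstack(out[2:])]))
    print(S+d*.105*1.5)
if __name__=="__main__": draw(T,S,d,"pics/ov1.png")
E
python3 ov.py
```

```text
[ 0.5851499 -0.4021423]
```

View pics/ov1.png

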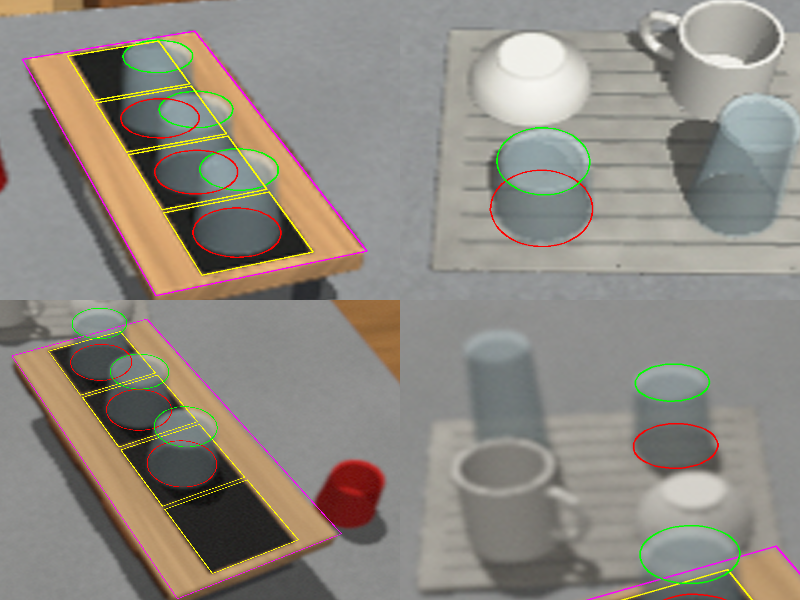

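The overlay fits both views. The tumbler's axis is at (0.607, 0.270) with its top at z 0.095, and the empty tile is at (0.585, -0.402, 0.122), the far end of the row. The crop confirms a short clear glass. I'll close the fingers and move over the tumbler high up.

>>> {"api": "arm_command", "payload": {
  "increments": "0 0 -0.03 0 0 0 0; 0.03 0.01 -0.06 0 0 0 0; 0.07 0.023 -0.07 0 0 0 0; 0.115 0.037 -0.07 0 0 0 0; 0.16 0.052 -0.07 0 0 0 0; 0.205 0.066 -0.07 0 0 0 0; 0.25 0.081 -0.07 0 0 0 0; 0.295 0.096 -0.07 0 0 0 0; 0.34 0.11 -0.07 0 0 0 0; 0.385 0.125 -0.07 0 0 0 0; 0.43 0.14 -0.07 0 0 0 0; 0.465 0.151 -0.07 0 0 0 0"
}}

```text
time_s: 2.2
tool_pos: [0.6082, 0.2681, 0.3199]
tool_rot: [0.982, -0.187, 0.0, 0.0]
force: [0.1, 1.4, 0.4]
grip_width: -0.0
grip_force: 0.0
```

>>> {"api": "arm_command", "payload": {
  "increments": "0 0 0.03 0 0 0 0; 0 0 0.06 0 0 0 0; 0 0 0.09 0 0 0 0; 0 0 0.115 0 0 0 0; 0 0 0.135 0 0 0 0; 0 0 0.15 0 0 0 0; 0 0 0.16 0 0 0 0; 0 0 0.168 0 0 0 0; 0 0 0.172 0 0 0 0; 0 0 0.175 0 0 0 0; 0 0 0.175 0 0 0 0; 0 0 0.175 0 0 0 0"
}}

```text
time_s: 3.4
tool_pos: [0.6068, 0.2704, 0.1457]
tool_rot: [0.982, -0.187, 0.0, -0.0]
force: [0.2, -0.1, 0.1]
grip_width: -0.0
grip_force: 0.0
```

Run:
```python
from h import *
o=[]
for n,(x,y) in(("scene",(260,190)),("side",(210,60))):
    c=capture(n);o.append(cv2.resize(c["image"][y:y+150,x:x+150,::-1],(400,400)))
cv2.imwrite("pics/at1.png",np.hstack(o));s=get_state();print(s["tool_pos"],s["force"],s["time_s"])
```

```text
[0.60673092 0.27040552 0.14567566] [ 0.34176478 -0.75183277  0.08512759] 3.5
```

View pics/at1.png

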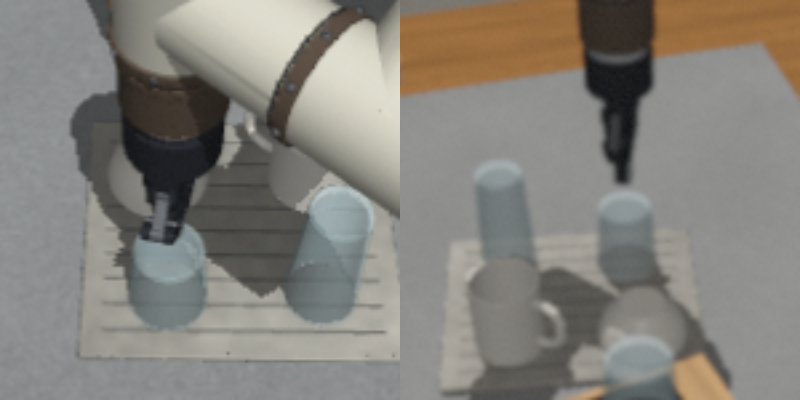

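>>> {"api": "arm_command", "payload": {
  "increments": "0 0 0 0 0 0 0; 0 0 0 0 0 0 0; 0 0 0 0 0 0 0; 0 0 0 0 0 0 0; 0 0 0 0 0 0 0; 0 0 0 0 0 0 0; 0 0 0 0 0 0 0; 0 0 0 0 0 0 0; 0 0 0 0 0 0 0; 0 0 0 0 0 0 0; 0 0 0 0 0 0 0; 0 0 0 0 0 0 0"
}}

```text
time_s: 4.7
tool_pos: [0.6065, 0.2703, 0.145]
tool_rot: [0.982, -0.187, -0.0, 0.0]
force: [0.4, 0.5, -0.5]
grip_width: 0.0002
grip_force: 0.0
```

>>> {"api": "arm_command", "payload": {
  "increments": "0 0 0 0 0 0 0; 0 0 0 0 0 0 0; 0 0 0 0 0 0 0; 0 0 0 0 0 0 0; 0 0 0 0 0 0 0; 0 0 0 0 0 0 0; 0 0 0 0 0 0 0; 0 0 0 0 0 0 0; 0 0 0 0 0 0 0"
}}

```text
time_s: 5.6
tool_pos: [0.6065, 0.2702, 0.145]
tool_rot: [0.982, -0.187, 0.0, -0.0]
force: [-0.8, -0.2, 0.2]
grip_width: 0.0002
grip_force: 0.0
```

The tips are just above the middle of the short tumbler, left crop (165,240), with no contact. The hold lasted over 2 s. Now up and across.

>>> {"api": "arm_command", "payload": {
  "increments": "0 0 -0.03 0 0 0 0; 0 0 -0.07 0 0 0 0; 0 0 -0.11 0 0 0 0; 0 0 -0.15 0 0 0 0; 0 0 -0.18 0 0 0 0; 0.01 0.028 -0.18 0 0 0 0; 0.024 0.066 -0.18 0 0 0 0; 0.038 0.105 -0.18 0 0 0 0; 0.052 0.145 -0.18 0 0 0 0; 0.066 0.185 -0.18 0 0 0 0; 0.08 0.224 -0.18 0 0 0 0; 0.094 0.263 -0.18 0 0 0 0"
}}

```text
time_s: 6.8
tool_pos: [0.597, -0.0105, 0.3253]
tool_rot: [0.982, -0.187, 0.0, -0.0]
force: [0.6, -1.0, 0.6]
grip_width: 0.0003
grip_force: 0.0
```

>>> {"api": "arm_command", "payload": {
  "increments": "0.014 0.039 0 0 0 0 0; 0.028 0.078 0 0 0 0 0; 0.042 0.117 0 0 0 0 0; 0.056 0.156 0 0 0 0 0; 0.07 0.195 0 0 0 0 0; 0.084 0.234 0 0 0 0 0; 0.098 0.273 0 0 0 0 0; 0.11 0.307 0 0 0 0 0; 0.121 0.338 0 0 0 0 0; 0.129 0.36 0 0 0 0 0; 0.133 0.37 0 0 0 0 0; 0.133 0.37 0 0 0 0 0"
}}

```text
time_s: 8.0
tool_pos: [0.585, -0.4029, 0.3242]
tool_rot: [0.982, -0.188, -0.0, -0.0]
force: [-0.6, 0.9, 0.1]
grip_width: -0.0004
grip_force: 0.0
```

Descend to z ≈ 0.210, which puts the tips at about 0.19, below the 0.208 tops.

>>> {"api": "arm_command", "payload": {
  "increments": "0 0 0.02 0 0 0 0; 0 0 0.04 0 0 0 0; 0 0 0.06 0 0 0 0; 0 0 0.075 0 0 0 0; 0 0 0.088 0 0 0 0; 0 0 0.098 0 0 0 0; 0 0 0.105 0 0 0 0; 0 0 0.11 0 0 0 0; 0 0 0.113 0 0 0 0; 0 0 0.115 0 0 0 0; 0 0 0.115 0 0 0 0; 0 0 0.115 0 0 0 0"
}}

```text
time_s: 9.2
tool_pos: [0.5854, -0.4021, 0.2104]
tool_rot: [0.982, -0.187, 0.0, 0.0]
force: [-0.9, 0.3, 0.1]
grip_width: -0.0002
grip_force: 0.0
```

Run:
```python
from h import *
o=[]
for n,(x,y) in(("scene",(220,30)),("side",(270,180))):
    c=capture(n);o.append(cv2.resize(c["image"][y:y+180,x:x+180,::-1],(400,400)))
cv2.imwrite("pics/at2.png",np.hstack(o));s=get_state();print(s["tool_pos"],s["force"],s["time_s"])
```

```text
[ 0.58545191 -0.40204944  0.21045339] [ 0.05758965 -0.51459205 -0.98759228] 9.3
```

View pics/at2.png

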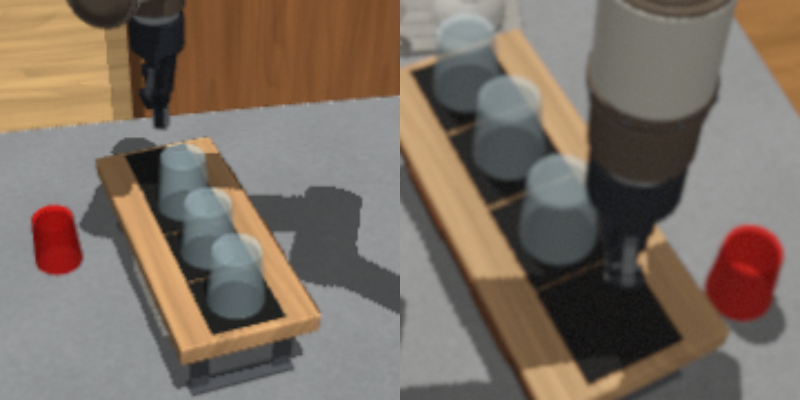

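>>> {"api": "arm_command", "payload": {
  "increments": "0 0 0 0 0 0 0; 0 0 0 0 0 0 0; 0 0 0 0 0 0 0; 0 0 0 0 0 0 0; 0 0 0 0 0 0 0; 0 0 0 0 0 0 0; 0 0 0 0 0 0 0; 0 0 0 0 0 0 0; 0 0 0 0 0 0 0; 0 0 0 0 0 0 0; 0 0 0 0 0 0 0; 0 0 0 0 0 0 0"
}}

```text
time_s: 10.5
tool_pos: [0.5853, -0.4019, 0.21]
tool_rot: [0.982, -0.187, 0.0, 0.0]
force: [0.3, -0.5, 0.1]
grip_width: -0.0003
grip_force: 0.0
```

>>> {"api": "arm_command", "payload": {
  "increments": "0 0 0 0 0 0 0; 0 0 0 0 0 0 0; 0 0 0 0 0 0 0; 0 0 0 0 0 0 0; 0 0 0 0 0 0 0; 0 0 0 0 0 0 0; 0 0 0 0 0 0 0; 0 0 0 0 0 0 0; 0 0 0 0 0 0 0"
}}

```text
time_s: 11.4
tool_pos: [0.5853, -0.4019, 0.21]
tool_rot: [0.982, -0.187, -0.0, -0.0]
force: [-0.4, 0.5, -0.6]
grip_width: 0.0005
grip_force: 0.0
```

The tips are over the empty tile with the glasses clear, and the hold is done. Lift straight up.

>>> {"api": "arm_command", "payload": {
  "increments": "0 0 -0.02 0 0 0 0; 0 0 -0.05 0 0 0 0; 0 0 -0.085 0 0 0 0; 0 0 -0.12 0 0 0 0; 0 0 -0.15 0 0 0 0; 0 0 -0.175 0 0 0 0; 0 0 -0.19 0 0 0 0; 0 0 -0.2 0 0 0 0; 0 0 -0.2 0 0 0 0; 0 0 -0.2 0 0 0 0; 0 0 -0.2 0 0 0 0; 0 0 -0.2 0 0 0 0"
}}

```text
time_s: 12.6
tool_pos: [0.5852, -0.4018, 0.4087]
tool_rot: [0.982, -0.187, -0.001, -0.0]
force: [0.7, 0.2, -0.1]
grip_width: 0.0001
grip_force: 0.0
```

Run:
```python
from h import *
s=get_state();print(s["tool_pos"],np.abs(s["qvel"]).max())
if s["tool_pos"][2]>.37: print(hand_in())
```

```text
[ 0.58521461 -0.40178394  0.40870695] 0.008204992498434451
the job is handed in; nothing more can be done
None
```

I pointed at the short tumbler on the slab, then at the empty place at the far end of the row, each for over 2 s. I then lifted the hand about 0.29 m above the liner and handed the job in; I saw no sign of contact, and no verdict came back.

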